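Hold a strainer-frame corner true with a squaring block

ROBOT

A 7-joint arm with a two-finger parallel gripper is mounted at the origin on the work surface. World frame = base frame: x ahead of the robot, y to its left, z up, the work surface at z = 0. Lengths are in mm, angles in rad, forces in N, time in s.
With the tool pointing down it reaches from about 400 to 900 mm from the base axis. Payload 5.5 kg.
Tool frame: the origin (TCP) lies on the mounting face of the last link; the fingertips stand 178 mm ahead of it and the grasp point (between the pads) lies 159 mm ahead of it; z points along the fingers, y is the line along which they close (so a half turn about z gives the same grasp; the last joint's range is limited). The gripper opens to 92 mm and grips with 3 to 60 N. Pads are 19 mm wide; open, the fingers measure 130 mm over their backs; the gripper's body (75 mm by 190 mm) begins 47 mm behind the grasp point.
Start: joints at [1.501, 0.501, -0.427, 1.55, 0.221, 1.138, -0.21], TCP at [212.375, -614.323, 404.729] pointing down, gripper open.
Joint ranges: [-2.88, 2.88], [-0.31, 2.03], [-1.54, 1.56], [0.2, 2.42], [-1.41, 4.55], [0.19, 2.02], [-2.57, 2.57]. Speed limits (rad/s): [2.57, 2.57, 3.14, 3.14, 3.14, 3.14, 3.14].

INTERFACE

Orientations are given as a rotation vector (axis times angle).
In Python, from workcell import bot gives the robot as it stands.
- The arm moves only by the tool apply_moves, never from a script. Its argument "moves" is a list of rows, each a list of 4 numbers: the shift along the tool's x, y, z in m, then the turn about the tool's z in degrees. In form: [[x, y, z, turn], ...]. A call has 1 to 20 rows; each row is the pose to reach, as a shift and turn from the pose commanded when the call began, along the tool's axes at that moment; what a row does not reach only later rows make up. A row lasts 1/10 s, in which the tool goes at most 50 mm and 8.59 degrees, less where a joint would pass 70% of its speed; a pose out of reach is approached as far as the arm can. A call with a gripper value outside its range is refused whole. "gripper" is the opening, from 0 (shut) to 1 (fully open), set as the call begins (left out, the last holds). The fingers move at their own pace and stop on an object; the grip force is fixed at half the most. Time passes only in rows, so rows that repeat a pose let the fingers close. It gives the time, the measured TCP pose, the force, the opening and the grip force at its end, in the units of the state.
- bot.observe(): the state, without advancing time (a new reading comes with each control period).
- bot.snapshot(name): name is "side" or "top"; returns a dict with "frame" (480x640x3 uint8, blue, green, red), "range_z" (480x640 float32, mm along the optical axis (not along the pixel's ray), 0 where there is no reading), "vertical_fov" (degrees; the focal length in pixels is half the picture's height over the tangent of half this angle, whatever the lens; pixels are square), "cx", "cy" (the principal point, pixels), "pose" (4x4, takes a point from camera to world coordinates). Camera axes: x right, y up, looking along -z (the intrinsics and any distortion apply to the point x, -y, -z); pixel columns grow to the right and rows downward; lengths in mm; the calibration is good to about 2 mm. A picture is of the moment at which its call begins.
- bot.job_done(): hands the job in; it is judged then, once.
Trained networks look in the newest picture that a camera, given by its name, has taken for a name from the list of things; names that differ only in an ending like _2 or _b are one class to them, and where a whole thing is asked for, a point or a joint stands for the part that bears it (a point fixed in the world has none). Each returns a list of dicts, best first, with "confidence" (0 to 1); they miss things now and then, are a little off and sometimes report something else, mostly with a low value. They report only what shows in the picture. A call takes as long as a camera call. They do not tell look-alikes from the thing itself.
- bot.boxes_of(query, camera): "centre" ([x, y, z] in mm, in the coordinates of the camera as it stood for that picture, good to about 4 mm: the middle of the surface that is visible of it).
The state is a dict: "time_s": time; "joint_positions": joint angles; "qvel": joint speeds; "joint_torque": joint torques, N m; "tool_pos": TCP position; "orientation": TCP orientation; "force": force on the tool from outside, world axes, zero at the start; "ft_torque": the same for the moment, N m; "width": finger opening in mm; "grip_force": force on a finger pad.
Only numpy, scipy, OpenCV 4.12 (cv2) and the standard library are available. Lean on these libraries where they do the work, as an engineer would, in place of code of your own. Each camera call takes 0.05 s, during which the arm holds its last target. There are 200 camera calls.

TASK

Lift the grey cover straight up off the shallow black tray and set it down aside on the bench, right way up and clear of the tray and the bars. Then take the L-shaped metal square out of the tray by its wooden grip, set it flat on the bench and press it into the inside corner of the two joined wooden bars until both of its outer faces sit flush against the bars. Finish while still gripping the square and pressing it firmly against both bars; leave the jar, brush and spatula where they are.

Things in the scene. Friction and masses are not known exactly. Their poses are not given: they have to be found in the camera images.
- cover: Loose grey cover, an upside-down open box 138 x 138 mm, 76 mm high, about 0.3 kg, standing on the bench over the tray with 4 mm play all round. Origin at the centre of its lower rim, z up. On top a wooden handle block 60 mm long (cover's x), 20 mm wide (y), 34 mm high, its top 110 mm above the rim. It must rise 70 mm to clear the square inside
- cover_handle (a point): Point in the handle block of the cover where to grip: on its centre line, 98 mm above the cover's rim, 22 mm above the cover's flat top, 12 mm below the handle's top
- tray: Shallow black tray fixed to the bench, 122 x 122 mm, origin under its centre, axes along its sides; floor 4 mm thick, lip 4 mm thick and 14 mm high. The square lies in it under the cover. The bench beside it, on the side away from the bars, is free
- square: Loose aluminium L-shaped square, about 0.25 kg: two legs 90 mm long, 20 wide, 16 thick, and an upright wooden grip post 26 x 26 mm inside the L, sides parallel to the legs, top 62 mm above the underside. Origin on the underside below the post's centre, z up. Outer faces: planes x = +34 and y = +34 mm; legs run from the heel (+34, +34) to x = -56 and y = -56 mm
- square_grip (a point): Point on the grip post's centre line where to grip, 44 mm above the square's underside, 18 mm below the post's top
- strainer: Two wooden bars joined at right angles, fixed to the bench, 40 mm wide, 18 mm high. Its origin (on the bench, inside the corner) and axes are where the square's lie when fully seated: bar faces at x = +34 and y = +34 mm, inner corner at (+34, +34). Small dark clamps, up to 42 mm high, sit on each bar's outer 45 mm, away from the corner. Friction against the square up to about 0.7
- bar_a: The bar along the strainer's y axis. Origin on the bench at its inner face; that face is this body's plane x = 0 and the wood lies on +x, from y = -116 to y = +74 mm
- bar_b: The bar along the strainer's x axis. Origin on the bench at its inner face; that face is this body's plane y = 0 and the wood lies on +y, from x = -116 to x = +34 mm
- jar: Small closed glass jar, 42 mm across, 70 mm high, bystander. Origin at the centre of its underside
- brush: Brush, 170 mm long, lying, bystander. Its x axis runs along it
- spatula: Spatula, 170 mm long, lying, bystander. Its x axis runs along it
Not all that is in view belongs to the job. There is more than one size of the cover; the one meant has the size given above.

How it is judged (in metres and radians):
On the way, in this order (a step that is already met when the one before it is completed fails the run):
1. the cover is lifted off the tray, clear of the square (height (world z) of cover above 0.05 m), for 0.1 s.
2. the cover stands right way up on the bench, clear of the tray, and is let go (height (world z) of cover below 0.006 m and angle between cover's own z axis and vertical below 0.06 rad and horizontal distance between cover and tray above 0.13 m and contact force between cover and the arm below 0.1 N and contact force between cover and the fingers below 0.1 N), for 0.2 s.
3. the square is lifted out of the tray (height (world z) of square above 0.015 m and contact force between square and the fingers above 1 N and contact force between square and tray below 0.1 N), for 0.1 s.
At the end, for the whole second after the job is handed in: Square flat on the bench (4 mm, 0.03 rad), in the corner within 4 mm and 0.025 rad, pressing each bar over 1 N, at rest, held by the fingers over 2 N; cover upright at rest on the bench (6 mm), centre over 130 mm from the tray's, touching no bar, square or robot (all of step 2 and contact force between square and bar_a above 1 N and contact force between square and bar_b above 1 N and angle between the x axis of square and the x axis of strainer, either way round below 0.025 rad and horizontal distance between square and strainer below 0.004 m and height (world z) of square below 0.004 m and angle between square's own z axis and vertical below 0.03 rad and contact force between square and the fingers above 2 N and linear speed of each of square, cover below 0.02 m/s and contact force between square and cover below 0.1 N and contact force between cover and strainer below 0.1 N); the arm keeps its last pose, push and grip.
It fails at once if the jar is pushed away (over 30 mm) or tipped (distance of jar from where it was at the start of the episode above 0.03 m or angle between jar's own z axis and vertical above 0.5 rad).
It fails at once if the brush is pushed away (over 30 mm) (distance of brush from where it was at the start of the episode above 0.03 m).
It fails at once if the spatula is pushed away (over 30 mm) (distance of spatula from where it was at the start of the episode above 0.03 m).
It also fails if it takes over 66 s, if anything falls off the work surface, if the arm or the gripper's body presses on something with over 40 N, if the wrist force passes 120 N, or if a joint passes its speed limit or range.

## Working session

There is one attempt and no reset: what is moved stays moved. The work goes in short steps, Python scripts to look and compute and a tool call to move; the robot and the scene stay as the last step left them, time stands still between calls to the robot, and variables do not carry over. Pictures are saved under pics/ and viewed, at most 10 in all, crops included, and the job is handed in when it is done.

Besides the shell and the picture viewer there is one more tool, called by a JSON object that holds its "fn" and its "kwargs". apply_moves: Moves the arm, as the interface text tells. Its arguments: {"type":"object","properties":{"moves":{"type":"array"},"gripper":{"type":"number"}},"required":["moves"]}

```bash
mkdir -p pics; cat > h.py <<'E'
import numpy as np, cv2
from workcell import bot
def cloud(s):
    H,W=s["range_z"].shape; f=H/2/np.tan(np.radians(s["vertical_fov"])/2)
    v,u=np.mgrid[:H,:W]; z=s["range_z"].astype(float)
    p=np.stack([(u-s["cx"])/f*z,-(v-s["cy"])/f*z,-z],-1)
    T=np.array(s["pose"]); w=p@T[:3,:3].T+T[:3,3]; w[z<=0]=np.nan
    return w
def towpx(s,P):
    T=np.array(s["pose"]); H=s["range_z"].shape[0]; f=H/2/np.tan(np.radians(s["vertical_fov"])/2)
    c=(np.array(P,float)-T[:3,3])@T[:3,:3]
    return np.array([s["cx"]+f*c[0]/-c[2], s["cy"]+f*c[1]/c[2]])
E
python3 - <<'E'
from h import *
o=bot.observe(); print({k:np.round(o[k],3) for k in o})
for n in("side","top"):
    s=bot.snapshot(n); np.savez(n+"0.npz",**s); cv2.imwrite(f"pics/{n}0.png",s["frame"])
    print(n,s["vertical_fov"],s["cx"],s["cy"],np.round(s["pose"],3).tolist(),[k for k in s])
    T=np.array(s["pose"])
    for q in("cover","cover_handle","tray","strainer","bar_a","bar_b","jar","brush","spatula"):
        for d in bot.boxes_of(q,n)[:3]:
            w=T[:3,:3]@np.array(d["centre"])+T[:3,3]; print(q,round(d["confidence"],2),np.round(w),np.round(towpx(s,w)))
E
```

```text
{'time_s': np.float64(0.0), 'joint_positions': array([ 1.501,  0.502, -0.427,  1.551,  0.221,  1.138, -0.21 ]), 'qvel': array([ 0.002, -0.001,  0.001,  0.001,  0.   , -0.001,  0.001]), 'joint_torque': array([-0.0000e+00, -5.6660e+01, -5.8160e+00, -2.7912e+01, -6.9000e-02,
        3.1000e-02,  0.0000e+00]), 'tool_pos': array([ 212.18 , -614.021,  403.683]), 'orientation': array([-3.096, -0.52 ,  0.   ]), 'force': array([-0.368,  0.008, -0.031]), 'ft_torque': array([ 0.008, -0.013, -0.024]), 'grip_force': np.float64(0.0), 'width': np.float64(91.93)}
side 54.24739133928569 315.6121511105797 238.86786475349012 [[0.946, 0.239, -0.217, 407.881], [-0.322, 0.666, -0.673, -628.75], [-0.016, 0.707, 0.707, 767.667], [0.0, 0.0, 0.0, 1.0]] ['frame', 'range_z', 'vertical_fov', 'cx', 'cy', 'pose']
cover 0.55 [ 690. -320.   50.] [423. 380.]
cover_handle 0.86 [ 689. -316.   52.] [422. 378.]
cover_handle 0.84 [ 441. -219.   77.] [261. 364.]
tray 0.45 [496. 186.  16.] [244. 225.]
strainer 0.62 [493. 187.  16.] [243. 225.]
bar_a 0.94 [486. 133.  16.] [245. 241.]
bar_a 0.7 [504. 291.  23.] [238. 195.]
ba
[... 238 characters left out ...]
5.99459279568344 323.5460173161007 242.3550006044687 [[0.006, 0.994, -0.109, 503.011], [-1.0, 0.005, -0.009, -20.496], [-0.009, 0.109, 0.994, 1027.007], [0.0, 0.0, 0.0, 1.0]] ['frame', 'range_z', 'vertical_fov', 'cx', 'cy', 'pose']
cover 0.59 [ 689. -300.   49.] [455. 208.]
cover_handle 0.74 [ 690. -304.   55.] [458. 207.]
cover_handle 0.69 [ 448. -199.   78.] [414. 319.]
strainer 0.66 [494. 206.  20.] [225. 295.]
bar_a 0.95 [489. 151.  15.] [251. 298.]
bar_a 0.77 [500. 287.  18.] [189. 292.]
bar_b 0.95 [489. 151.  15.] [251. 298.]
bar_b 0.77 [500. 287.  18.] [189. 292.]
jar 0.76 [692.  -1.  72.] [319. 203.]
brush 0.72 [755. 134.  20.] [260. 181.]
spatula 0.92 [ 731. -176.    3.] [395. 193.]
```

View pics/top0.png

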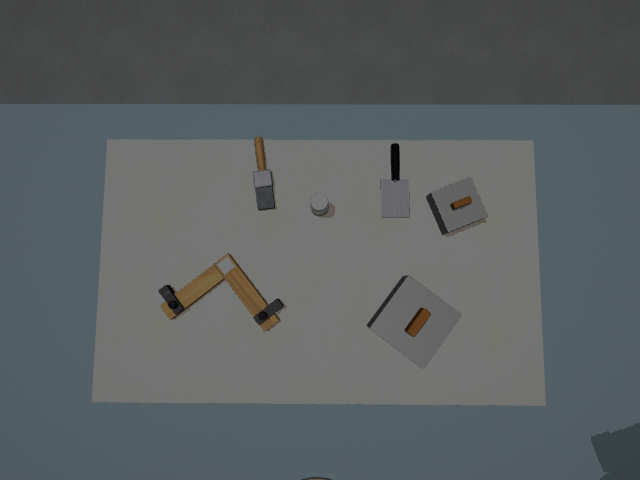

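View pics/side0.png

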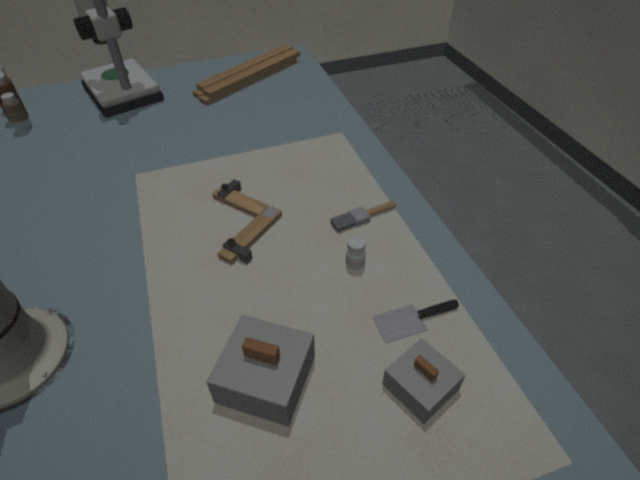

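The top view shows the large cover at (415,320) with its handle at (418,322), the L of the bars with its heel at (227,266), and a smaller decoy cover at (457,206). The side view agrees: large cover at (262,365), corner at (272,212). The two cameras differ by up to 20 mm, so I check the geometry next.

```bash
python3 - <<'E'
from h import *
for n in("side","top"):
    s=dict(np.load(n+"0.npz")); w=cloud(s); f=s["frame"].astype(int)
    print(n,"base px",towpx(s,[0,0,0]))
    z=w[...,2]; x=w[...,0]; y=w[...,1]
    print("z hist bench", np.nanpercentile(z[(x>350)&(x<800)&(np.abs(y)<400)],[5,25,50,75]))
    bm=(np.abs(z)<12)&(x>330)&(x<850)&(abs(y)<420)
    A=np.c_[x[bm],y[bm],np.ones(bm.sum())]; print("plane",np.linalg.lstsq(A,z[bm],rcond=None)[0])
    def rect(m,l):
        P=w[m]; 
        r=cv2.minAreaRect(P[:,:2].astype(np.float32)); print(l,m.sum(),"z",np.round(np.median(P[:,2]),1),np.round(r[0],1),np.round(r[1],1),round(r[2],1), "mean",P[:,:2].mean(0).round(1))
    reg=(abs(x-445)<130)&(abs(y+210)<130)
    def big(m):
        m=cv2.morphologyEx(m.astype(np.uint8),cv2.MORPH_OPEN,np.ones((2,2)));k,l,st,_=cv2.connectedComponentsWithStats(m); return l==1+np.argmax(st[1:,4])
    rect(big(reg&(z>65)&(z<88)),"covertop"); rect(big(reg&(z>98)&(z<122)),"handletop")
    reg=(abs(x-690)<80)&(abs(y+310)<80)
    rect(big(reg&(z>35)),"decoy")
    reg=(abs(x-693)<45)&(abs(y+5)<45); rect(big(reg&(z>55)),"jar")
    wood=(f[...,2]-f[...,0]>35)&(abs(y-190)<170)&(abs(x-500)<140)
    rect(big(wood),"wood")
E
```

```text
side base px [  7.66318707 356.85687657]
z hist bench [-1.23241075  0.25355661  1.45185456  3.87249255]
plane [0.00102121 0.00143772 0.55606784]
covertop 5695 z nan [ 459.8 -187. ] [180.8 136.8] 52.5 mean [nan nan]
handletop 498 z nan [ 451.8 -198.8] [35.5 56.9] 51.7 mean [nan nan]
decoy 3295 z nan [ 707.7 -301. ] [127.2  89.7] 26.5 mean [nan nan]
jar 266 z 69.2 [723.   14.8] [97.4 34. ] 39.7 mean [699.8  -5.8]
wood 858 z nan [518.9 208.4] [194.8  79.9] 80.7 mean [nan nan]
top base px [316.71764963 528.37466324]
z hist bench [-1.82655163  0.10955941  1.56814942  3.48604706]
plane [ 1.07929779e-04 -4.19132192e-04  1.05732932e+00]
covertop 4139 z nan [ 439.5 -214.5] [158.1 145.4] 53.1 mean [nan nan]
handletop 325 z 109.8 [ 441.4 -207.4] [29.1 61.5] 54.5 mean [ 441.9 -204.7]
decoy 1974 z nan [ 699.  -316.4] [ 98.7 116.9] 22.8 mean [nan nan]
jar 254 z nan [700.9  -5.8] [29.  41.5] 32.7 mean [nan nan]
wood 1800 z nan [nan nan] [0. 0.] 0.0 mean [nan nan]
```

```bash
cat >> h.py <<'E'
def rayplane(s,uv,h):
    uv=np.atleast_2d(uv).astype(float); T=np.array(s["pose"]); H=s["range_z"].shape[0]; f=H/2/np.tan(np.radians(s["vertical_fov"])/2)
    d=np.c_[(uv[:,0]-s["cx"])/f,-(uv[:,1]-s["cy"])/f,-np.ones(len(uv))]@T[:3,:3].T
    return (T[:3,3]+d*((h-T[2,3])/d[:,2])[:,None])[:,:2]
def big(m):
    k,l,st,_=cv2.connectedComponentsWithStats(m.astype(np.uint8)); return l==1+np.argmax(st[1:,4])
def rect(s,m,h):
    c=max(cv2.findContours(m.astype(np.uint8),cv2.RETR_EXTERNAL,cv2.CHAIN_APPROX_NONE)[0],key=len)[:,0]
    r=cv2.minAreaRect(rayplane(s,c,h).astype(np.float32)); v,u=np.nonzero(m)
    return np.round(r[0],1),np.round(r[1],1),round(r[2],1),rayplane(s,np.c_[u,v],h).mean(0).round(1)
E
python3 - <<'E'
from h import *
out=[]
for n in("side","top"):
    s=dict(np.load(n+"0.npz")); w=cloud(s); f=s["frame"].astype(int); x,y,z=np.moveaxis(w,-1,0)
    reg=(abs(x-445)<130)&(abs(y+210)<130)
    hs=cv2.cvtColor(s["frame"],cv2.COLOR_BGR2HSV)
    wood=(hs[...,1]>110)&(hs[...,2]>60)
    print(n,"handle wood z>98",rect(s,big(reg&wood&(z>100)),110))
    m=big(reg&(z>71)&(z<82)|(reg&(z>95))); print("covertop",rect(s,m,76))
    ww=wood&(abs(y-190)<180)&(abs(x-500)<150)
    print("wood px",ww.sum())
    c=rayplane(s,np.argwhere(ww)[:,::-1],18); print(c.min(0),c.max(0))
a=cv2.convertScaleAbs(cv2.imread("pics/top0.png")[240:345,150:300],alpha=1.6); a=cv2.resize(a,None,fx=4,fy=4,interpolation=cv2.INTER_CUBIC)
b=cv2.convertScaleAbs(cv2.imread("pics/side0.png")[160:280,190:300],alpha=1.4); b=cv2.resize(b,None,fx=1.5,fy=1.5)
c=np.zeros((600,800,3),np.uint8); c[:420,:600]=a; c[420:600,:165]=b
cc=cv2.convertScaleAbs(cv2.imread("pics/top0.png")[270:375,360:470],alpha=1.6); c[420:600,200:389]=cv2.resize(cc,(189,180)); cv2.imwrite("pics/c1.png",c)
E
```

```text
side handle wood z>98 (array([ 445.2, -207.4]), array([19.4, 57.1]), 53.9, array([ 445.4, -206.8]))
covertop (array([ 445.8, -204.7]), array([139.8, 139.1]), 53.1, array([ 444.4, -208.6]))
wood px 0Traceback (most recent call last):
  File "<stdin>", line 12, in <module>
    return umr_minimum(a, axis, None, out, keepdims, initial, where)
ValueError: zero-size array to reduction operation minimum which has no identity
```

```bash
python3 - <<'E'
from h import *
from scipy.optimize import minimize
for n in("side","top"):
    s=dict(np.load(n+"0.npz")); w=cloud(s); f=s["frame"].astype(int); x,y,z=np.moveaxis(w,-1,0)
    hs=cv2.cvtColor(s["frame"],cv2.COLOR_BGR2HSV)
    reg=(abs(x-445)<130)&(abs(y+210)<130)
    print(n,"handle",rect(s,big(reg&(f[...,2]-f[...,0]>25)&(z>100)),110))
    print("covertop",rect(s,big(reg&(z>71)&(z<82)|(reg&(z>95))),76))
    r=np.load(n+"0.npz")["frame"]; reg2=(abs(y-210)<170)&(abs(x-510)<130)
    print("sat pct",np.percentile(hs[reg2][:,1],[50,80,90,95]),"val",np.percentile(hs[reg2][:,2],[5,10,20,50]), "depth z>10:",(reg2&(z>10)).sum())
a=cv2.convertScaleAbs(cv2.imread("pics/top0.png")[240:345,150:300],alpha=1.6); a=cv2.resize(a,None,fx=4,fy=4,interpolation=cv2.INTER_CUBIC)
b=cv2.convertScaleAbs(cv2.imread("pics/side0.png")[160:280,190:300],alpha=1.4); b=cv2.resize(b,None,fx=1.5,fy=1.5)
c=np.zeros((600,800,3),np.uint8); c[:420,:600]=a; c[420:600,:165]=b
cc=cv2.convertScaleAbs(cv2.imread("pics/top0.png")[270:375,360:470],alpha=1.6); c[420:600,200:389]=cv2.resize(cc,(189,180)); cv2.imwrite("pics/c1.png",c)
E
```

```text
side handle (array([ 445.5, -207.3]), array([21.2, 59. ]), 53.1, array([ 445.6, -206.7]))
covertop (array([ 445.8, -204.7]), array([139.8, 139.1]), 53.1, array([ 444.4, -208.6]))
sat pct [16. 25. 87. 93.] val [ 60.  82. 111. 124.] depth z>10: 2133
top handle (array([ 444.5, -202.1]), array([21., 59.]), 52.9, array([ 444.3, -202.1]))
covertop (array([ 444. , -202.7]), array([138.2, 137.8]), 53.3, array([ 443.3, -202.8]))
sat pct [  6.  15. 125. 132.] val [ 70. 109. 116. 117.] depth z>10: 3076
```

View pics/c1.png

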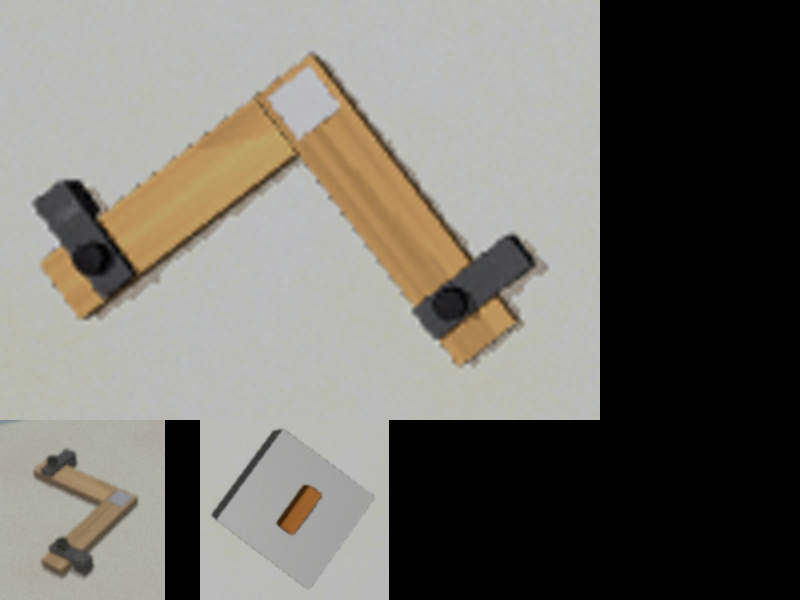

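```bash
cat > fit.py <<'E'
from h import *
from scipy.optimize import minimize
def bars(n):
    s=dict(np.load(n+"0.npz")); f=s["frame"].astype(int)
    r=f[...,2]; m=((r-f[...,0])>25).astype(np.uint8)
    m=m&(r>(0.62*np.percentile(r[(m>0)&(np.indices(m.shape)[0]>150)],60)))
    S=8; T=np.array(s["pose"])
    A=np.array([[34,34],[74,34],[74,74],[34,74],[34,-64],[74,-64],[-64,34],[-64,74]])
    def poly(p):
        c,si=np.cos(p[2]),np.sin(p[2]); R=np.array([[c,-si],[si,c]])
        L=np.array([[34,34],[34,-64],[74,-64],[74,74],[-64,74],[-64,34]])@R.T+p[:2]
        return np.array([towpx(s,[*q,18]) for q in L])
    p0=np.array([435,205,-1.007]) if n!="x" else None
    P0=poly(p0); u0,v0=(P0.min(0)-15).astype(int); u1,v1=(P0.max(0)+15).astype(int)
    sub=m[v0:v1,u0:u1].astype(float)
    # white corner patch counts as wood
    def ins(p):
        c,si=np.cos(p[2]),np.sin(p[2]); R=np.array([[c,-si],[si,c]])
        im=np.zeros((sub.shape[0]*S,sub.shape[1]*S),np.uint8)
        cv2.fillPoly(im,[np.round((poly(p)-[u0,v0]+.5)*S).astype(int)],255)
        return cv2.resize(im,sub.shape[::-1],interpolation=cv2.INTER_AREA)/255.
    fill=cv2.morphologyEx(sub,cv2.MORPH_CLOSE,np.ones((3,3)))
    cs,_=cv2.findContours((fill>0).astype(np.uint8),cv2.RETR_EXTERNAL,cv2.CHAIN_APPROX_NONE)
    fill[:]=0; cv2.drawContours(fill,[max(cs,key=len)],-1,1,-1)
    def wt(p): # bar stretch beyond -64 is not scored
        q=rayplane(s,np.argwhere(np.ones_like(sub))[:,::-1]+[u0,v0],18)-p[:2]; c,si=np.cos(p[2]),np.sin(p[2])
        l=q@np.array([[c,-si],[si,c]]); return ((l[:,0]>-64)&(l[:,1]>-64)).reshape(sub.shape)
    best=None
    for d in [(0,0,0),(15,0,0),(-15,0,0),(0,15,0),(0,-15,0),(0,0,.05),(0,0,-.05)]:
        o=minimize(lambda p:(abs(ins(p)-fill)*wt(p)).sum(),p0+d,method="Nelder-Mead",options=dict(initial_simplex=p0+d+np.array([[0,0,0],[8,0,0],[0,8,0],[0,0,.04]]),xatol=.005,fatol=.01))
        if best is None or o.fun<best.fun: best=o
    p=best.x; q=poly(p)
    im=cv2.resize(s["frame"][v0:v1,u0:u1],None,fx=4,fy=4); cv2.polylines(im,[np.round((q-[u0,v0]+.5)*4).astype(int)],True,(0,0,255),1)
    return p,best.fun,fill.sum(),cv2.convertScaleAbs(im,alpha=1.5)
if __name__=="__main__":
    ims=[]
    for n in("side","top"):
        p,e,k,im=bars(n); print(n,p.round(2),np.degrees(p[2]).round(2),"err",e,"of",k); ims.append(im)
    H=max(i.shape[0] for i in ims); ims=[cv2.copyMakeBorder(i,0,H-i.shape[0],0,0,cv2.BORDER_CONSTANT) for i in ims]
    o=np.hstack(ims); k=min(1,800/o.shape[1],600/o.shape[0]); cv2.imwrite("pics/fit1.png",cv2.resize(o,None,fx=k,fy=k))
E
python3 fit.py
```

```text
side [487.4  213.68  -0.91] -51.92 err 168.84313725490193 of 1049.0
top [485.63 217.01  -0.9 ] -51.7 err 215.38039215686274 of 1831.0
```

View pics/fit1.png

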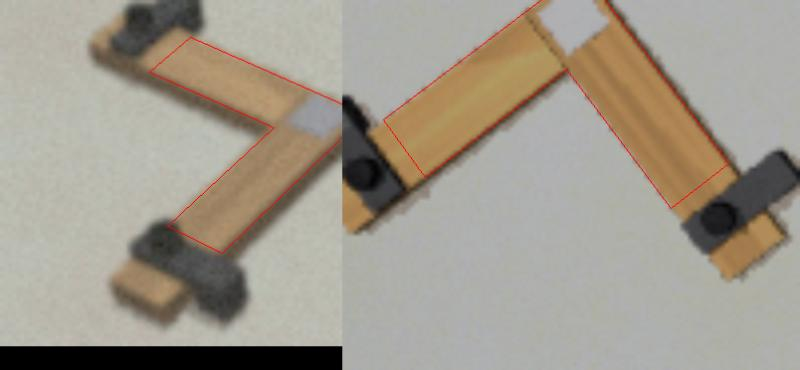

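```bash
sed -i 's/435,205,-1.007/486.5,215,-.905/' fit.py; python3 fit.py; python3 - <<'E'
from workcell import bot
import numpy as np
from scipy.spatial.transform import Rotation as R
o=bot.observe(); print(R.from_rotvec(o["orientation"]).as_matrix().round(4))
E
```

```text
side [487.12 213.68  -0.9 ] -51.79 err 181.75686274509806 of 1064.0
top [485.46 216.89  -0.9 ] -51.79 err 63.20000000000001 of 2047.0
[[ 0.9451  0.3267  0.    ]
 [ 0.3267 -0.9451  0.    ]
 [ 0.     -0.     -1.    ]]
```

{"fn": "apply_moves", "kwargs": {"moves": [[0.354,-0.311,0.065,56],[0.354,-0.311,0.065,56],[0.354,-0.311,0.065,56],[0.354,-0.311,0.065,56],[0.354,-0.311,0.065,56],[0.354,-0.311,0.065,56],[0.354,-0.311,0.065,56],[0.354,-0.311,0.065,56],[0.354,-0.311,0.065,56],[0.354,-0.311,0.065,56],[0.354,-0.311,0.065,56],[0.354,-0.311,0.065,56],[0.354,-0.311,0.065,56],[0.354,-0.311,0.065,56],[0.354,-0.311,0.065,56],[0.354,-0.311,0.065,56]], "gripper": 1}}

```text
time_s: 2.6
tool_pos: [445.0, -205.6, 339.8]
orientation: [2.979, -0.997, 0.0]
force: [0.2, 0.2, -0.8]
width: 91.9
grip_force: 0.0
```

{"fn": "apply_moves", "kwargs": {"moves": [[0,0,0.03,0],[0,0,0.055,0],[0,0,0.07,0],[0,0,0.08,0],[0,0,0.081,0],[0,0,0.081,0]]}}

```text
time_s: 3.2
tool_pos: [445.6, -204.9, 259.0]
orientation: [-2.98, 0.995, -0.001]
force: [0.2, 0.0, -0.8]
width: 92.1
grip_force: 0.0
```

{"fn": "apply_moves", "kwargs": {"moves": [[0,0,0,0],[0,0,0,0],[0,0,0,0],[0,0,0,0],[0,0,0,0],[0,0,0,0],[0,0,0,0],[0,0,0,0]], "gripper": 0}}

```text
time_s: 4.0
tool_pos: [445.3, -204.7, 258.7]
orientation: [-2.98, 0.995, 0.0]
force: [0.0, -1.0, -0.4]
width: 32.3
grip_force: 0.0
```

{"fn": "apply_moves", "kwargs": {"moves": [[0,0,0,0],[0,0,0,0],[0,0,0,0],[0,0,0,0],[0,0,0,0]]}}

```text
time_s: 4.5
tool_pos: [445.3, -204.7, 258.7]
orientation: [-2.98, 0.995, -0.0]
force: [0.3, -0.7, -1.3]
width: 20.3
grip_force: 30.0
```

{"fn": "apply_moves", "kwargs": {"moves": [[0,0,-0.005,0],[0,0,-0.015,0],[0,0,-0.03,0],[0,0,-0.045,0],[0,0,-0.06,0],[0,0,-0.075,0],[0,0,-0.09,0],[0,0,-0.1,0],[0,0,-0.105,0],[0,0,-0.105,0],[0,0,-0.105,0]]}}

```text
time_s: 5.6
tool_pos: [445.0, -204.7, 363.3]
orientation: [-2.98, 0.995, 0.001]
force: [0.6, 0.3, -3.1]
width: 19.8
grip_force: 30.0
```

{"fn": "apply_moves", "kwargs": {"moves": [[0.009,0.017,0,0],[0.022,0.041,0,0],[0.035,0.066,0,0],[0.048,0.091,0,0],[0.061,0.116,0,0],[0.074,0.141,0,0],[0.083,0.158,0,0],[0.087,0.166,0,0],[0.087,0.166,0,0],[0.087,0.166,0.02,0],[0.087,0.166,0.045,0],[0.087,0.166,0.07,0],[0.087,0.166,0.085,0],[0.087,0.166,0.095,0],[0.087,0.166,0.1,0],[0.087,0.166,0.103,0],[0.087,0.166,0.104,0],[0.087,0.166,0.105,0],[0.087,0.166,0.105,0]]}}

```text
time_s: 7.5
tool_pos: [415.3, -389.9, 259.3]
orientation: [2.979, -0.995, 0.001]
force: [0.4, -0.1, -3.1]
width: 19.9
grip_force: 30.0
```

{"fn": "apply_moves", "kwargs": {"moves": [[0,0,0.0005,0],[0,0,0.001,0],[0,0,0.0015,0],[0,0,0.0015,0]]}}

```text
time_s: 7.9
tool_pos: [415.4, -389.9, 258.7]
orientation: [2.979, -0.995, 0.001]
force: [-2.4, 1.7, 7.9]
width: 20.0
grip_force: 30.0
```

Standing on the bench. Release and rise.

{"fn": "apply_moves", "kwargs": {"moves": [[0,0,-0.001,0],[0,0,-0.001,0],[0,0,-0.001,0],[0,0,-0.001,0],[0,0,-0.001,0],[0,0,-0.001,0],[0,0,-0.001,0],[0,0,-0.001,0],[0,0,-0.001,0]], "gripper": 1}}

```text
time_s: 8.8
tool_pos: [415.2, -389.7, 258.2]
orientation: [-2.98, 0.995, -0.0]
force: [0.5, 0.8, 0.1]
width: 87.1
grip_force: 0.0
```

{"fn": "apply_moves", "kwargs": {"moves": [[0,0,-0.02,0],[0,0,-0.05,0],[0,0,-0.08,0],[0,0,-0.12,0],[0,0,-0.15,0],[0,0,-0.15,0],[0,0,-0.15,0]]}}

```text
time_s: 9.5
tool_pos: [415.2, -389.7, 409.0]
orientation: [2.979, -0.995, 0.002]
force: [-0.9, 0.4, -0.2]
width: 91.6
grip_force: 0.0
```

```bash
python3 - <<'E'
from h import *
out=[]
for n in("side","top"):
    s=bot.snapshot(n); np.savez(n+"1.npz",**s); T=np.array(s["pose"])
    for q in("square","square_grip","tray","cover_handle"):
        for d in bot.boxes_of(q,n)[:2]:
            w=T[:3,:3]@np.array(d["centre"])+T[:3,3]; print(n,q,round(d["confidence"],2),np.round(w),np.round(towpx(s,w)))
    c=towpx(s,[445,-205,20]).astype(int); print(c)
    v0,u0=c[1]-50,c[0]-60; im=s["frame"][v0:v0+110,u0:u0+130]; out.append(cv2.resize(cv2.convertScaleAbs(im,alpha=1.8),(400,338),interpolation=cv2.INTER_CUBIC)); print("crop origin",u0,v0)
cv2.imwrite("pics/sq.png",np.hstack(out))
E
```

```text
side square_grip 0.43 [ 463. -241.   19.] [280. 390.]
side tray 0.88 [ 479. -249.    6.] [291. 394.]
side tray 0.62 [577. 201.  18.] [276. 212.]
side cover_handle 0.92 [ 689. -317.   56.] [423. 377.]
side cover_handle 0.58 [ 451. -374.   77.] [295. 455.]
[264 374]
crop origin 204 324
top square 0.97 [ 464. -198.   22.] [408. 310.]
top square 0.24 [498. 209.  15.] [225. 294.]
top square_grip 0.55 [ 464. -198.   20.] [408. 310.]
top tray 0.92 [ 426. -205.    5.] [410. 327.]
top cover_handle 0.9 [ 414. -367.   82.] [496. 337.]
top cover_handle 0.73 [ 688. -303.   52.] [457. 207.]
[411 319]
crop origin 351 269
```

View pics/sq.png

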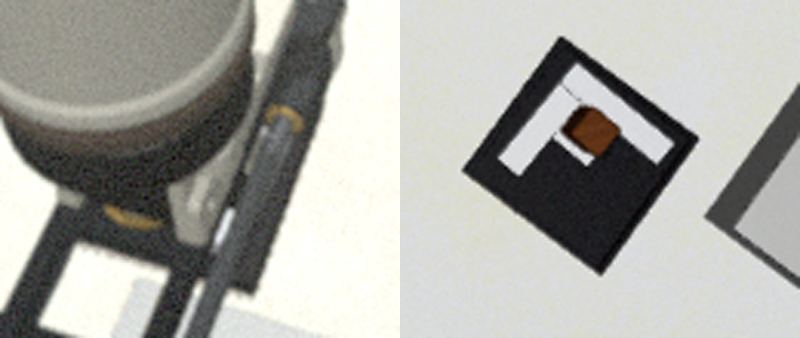

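The side view is blocked by the arm. The top crop shows the tray with the square, heel upward at about (406,292) full-frame px, its legs running down-left and down-right, and the brown post at about (414,312). I fit the model to it.

```bash
cat > fits.py <<'E'
from h import *
from scipy.optimize import minimize
S=8
def fitsq(s,p0,zb,win=75):
    f=s["frame"].astype(int); c0=towpx(s,[p0[0],p0[1],zb+20]).astype(int); u0,v0=c0-win//2
    sub=f[v0:v0+win,u0:u0+win]; brown=((sub[...,2]-sub[...,0])>18).astype(float)
    # only inside dark tray: white = bright pixels enclosed by tray
    g=sub.max(-1); dark=(g<65).astype(np.uint8)
    cs,_=cv2.findContours(dark,cv2.RETR_EXTERNAL,cv2.CHAIN_APPROX_NONE); tr=np.zeros_like(dark); cc=max(cs,key=cv2.contourArea); cv2.drawContours(tr,[cc],-1,1,-1)
    tr=cv2.erode(tr,np.ones((3,3))); white=((g>75)&(brown==0)&(tr>0)).astype(float)
    def ras(pts):
        im=np.zeros((win*S,win*S),np.uint8); cv2.fillPoly(im,[np.round((pts-[u0,v0]+.5)*S).astype(int)],255); return cv2.resize(im,(win,win),interpolation=cv2.INTER_AREA)/255.
    def px(L,z,p):
        c,si=np.cos(p[2]),np.sin(p[2]); W=np.array(L)@np.array([[c,si],[-si,c]])+p[:2]; return np.array([towpx(s,[*q,z]) for q in W])
    B=[[13,13],[-13,13],[-13,-13],[13,-13]]
    def cost(p):
        L=ras(px([[34,34],[34,-56],[14,-56],[14,14],[-56,14],[-56,34]],zb+16,p))
        h=cv2.convexHull(np.r_[px(B,zb+62,p),px(B,zb+16,p)].astype(np.float32))[:,0]; P=ras(h)
        return abs(white-L*(1-P)).sum()+abs(brown-P).sum()
    best=None
    for d in [(0,0,0),(8,0,0),(-8,0,0),(0,8,0),(0,-8,0),(0,0,.1),(0,0,-.1)]:
        q=np.array(p0)+d
        o=minimize(cost,q,method="Nelder-Mead",options=dict(initial_simplex=q+np.array([[0,0,0],[6,0,0],[0,6,0],[0,0,.06]]),xatol=.005,fatol=.01))
        if best is None or o.fun<best.fun: best=o
    r=cv2.minAreaRect(rayplane(s,cc[:,0]+[u0,v0],14).astype(np.float32))
    return best.x,best.fun,white.sum(),brown.sum(),r
if __name__=="__main__":
    s=dict(np.load("top1.npz")); x,e,w,b,r=fitsq(s,[450,-205,-.64],4); print(x.round(2),np.degrees(x[2]).round(2),"err",e,w,b,"tray",np.round(r[0],1),np.round(r[1],1),r[2])
    f=s["frame"].astype(int);z=cloud(s); X,Y,Z=np.moveaxis(z,-1,0); m=(abs(X-415)<140)&(abs(Y+390)<120)&(f[...,2]-f[...,0]>25)&(Z>95)&(Z<125); print("handle",rect(s,big(m),110))
E
python3 fits.py
```

```text
[ 463.1  -202.98   -0.7 ] -39.87 err 161.5052825836217 672.0 144.0 tray [ 445.1 -201.8] [123.6 122. ] 53.33795928955078
handle (array([ 400.2, -374. ]), array([24. , 24.1]), 53.0, array([ 399.6, -374.4]))
```

{"fn": "apply_moves", "kwargs": {"moves": [[-0.018,-0.044,0,2.9],[-0.036,-0.088,0,2.9],[-0.055,-0.132,0,2.9],[-0.073,-0.177,0,2.9],[-0.073,-0.177,0.03,2.9],[-0.073,-0.177,0.07,2.9],[-0.073,-0.177,0.11,2.9],[-0.073,-0.177,0.14,2.9],[-0.073,-0.177,0.165,2.9],[-0.073,-0.177,0.185,2.9],[-0.073,-0.177,0.195,2.9],[-0.073,-0.177,0.202,2.9],[-0.073,-0.177,0.202,2.9],[-0.073,-0.177,0.202,2.9]]}}

```text
time_s: 11.4
tool_pos: [463.6, -204.5, 207.0]
orientation: [2.954, -1.07, 0.002]
force: [-0.4, -0.6, -0.3]
width: 92.0
grip_force: 0.0
```

{"fn": "apply_moves", "kwargs": {"moves": [[0,0,0,0],[0,0,0,0],[0,0,0,0],[0,0,0,0],[0,0,0,0],[0,0,0,0],[0,0,0,0],[0,0,0,0],[0,0,0,0],[0,0,0,0],[0,0,0,0],[0,0,0,0],[0,0,0,0]], "gripper": 0}}

```text
time_s: 12.7
tool_pos: [463.2, -204.3, 206.2]
orientation: [-2.954, 1.07, -0.0]
force: [0.3, 1.0, -1.4]
width: 25.8
grip_force: 30.0
```

{"fn": "apply_moves", "kwargs": {"moves": [[0,0,-0.005,0],[0,0,-0.02,0],[0,0,-0.04,0],[0,0,-0.065,0],[0,0,-0.085,0],[0,0,-0.095,0],[0,0,-0.1,0],[0,0,-0.1,0]]}}

```text
time_s: 13.5
tool_pos: [463.1, -204.5, 306.7]
orientation: [2.953, -1.07, 0.001]
force: [0.9, -0.9, -3.7]
width: 26.0
grip_force: 30.0
```

{"fn": "apply_moves", "kwargs": {"moves": [[-0.009,-0.011,0,0.4],[-0.025,-0.03,0,1],[-0.048,-0.058,0,2],[-0.071,-0.086,0,3],[-0.094,-0.114,0,4],[-0.117,-0.142,0,5],[-0.14,-0.17,0,6],[-0.163,-0.198,0,7],[-0.186,-0.225,0,8],[-0.209,-0.253,0,9],[-0.232,-0.281,0,10],[-0.25,-0.303,0,11],[-0.262,-0.317,0,12],[-0.268,-0.324,0,12],[-0.269,-0.325,0,12],[-0.269,-0.325,0,12],[-0.269,-0.325,0,12]]}}

```text
time_s: 15.2
tool_pos: [463.7, 218.8, 305.1]
orientation: [2.826, -1.366, 0.0]
force: [0.2, -1.2, -3.2]
width: 25.5
grip_force: 30.0
```

```bash
python3 - <<'E'
from h import *
out=[]
for n in("side","top"):
    s=bot.snapshot(n); np.savez(n+"2.npz",**s)
    c=towpx(s,[475,215,60]).astype(int)
    v0,u0=c[1]-65,c[0]-75; im=s["frame"][v0:v0+130,u0:u0+150]; out.append(cv2.resize(cv2.convertScaleAbs(im,alpha=1.8),(400,347),interpolation=cv2.INTER_CUBIC)); print(u0,v0)
cv2.imwrite("pics/pre.png",np.hstack(out))
E
```

```text
155 140
141 239
```

View pics/pre.png

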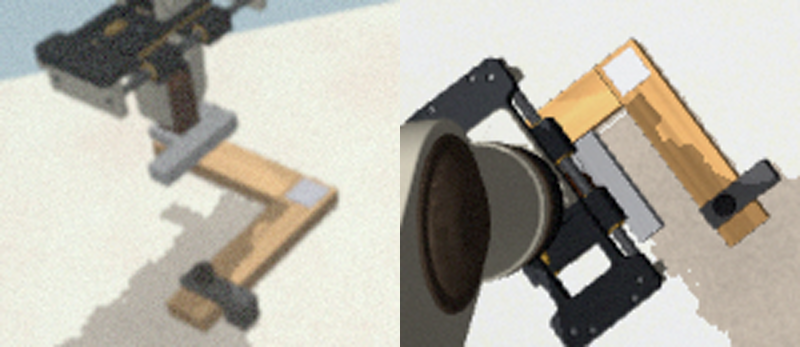

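{"fn": "apply_moves", "kwargs": {"moves": [[0,0,0.02,0],[0,0,0.045,0],[0,0,0.065,0],[0,0,0.08,0],[0,0,0.09,0],[0,0,0.096,0],[0,0,0.099,0],[0,0,0.101,0],[0,0,0.102,0],[0,0,0.1025,0],[0,0,0.1025,0]]}}

```text
time_s: 16.4
tool_pos: [464.8, 217.7, 204.0]
orientation: [-2.825, 1.372, -0.0]
force: [-0.2, -0.9, -3.0]
width: 26.0
grip_force: 30.0
```

{"fn": "apply_moves", "kwargs": {"moves": [[0,0,0.001,0],[0,0,0.0015,0],[0,0,0.002,0],[0,0,0.002,0]]}}

```text
time_s: 16.8
tool_pos: [464.8, 217.6, 202.2]
orientation: [-2.825, 1.373, 0.001]
force: [-2.5, 0.1, 5.0]
width: 25.8
grip_force: 30.0
```

{"fn": "apply_moves", "kwargs": {"moves": [[0.004,0,0,0],[0.008,0,0,0],[0.011,0,0,0],[0.012,0,0,0],[0.012,0,0,0]]}}

```text
time_s: 17.3
tool_pos: [472.7, 208.5, 202.2]
orientation: [-2.824, 1.372, -0.001]
force: [-1.4, 3.2, 5.8]
width: 25.9
grip_force: 30.0
```

{"fn": "apply_moves", "kwargs": {"moves": [[0,-0.004,0,0],[0,-0.008,0,0],[0,-0.011,0,0],[0,-0.012,0,0],[0,-0.012,0,0]]}}

```text
time_s: 17.8
tool_pos: [477.8, 210.7, 202.1]
orientation: [2.815, -1.373, -0.014]
force: [-19.6, -11.1, 32.2]
width: 25.6
grip_force: 30.0
```

{"fn": "apply_moves", "kwargs": {"moves": [[0,0.003,0,0],[0,0.006,0,0],[0,0.0065,0,0],[0,0.0065,0,0]]}}

```text
time_s: 18.2
tool_pos: [476.0, 210.0, 201.9]
orientation: [2.823, -1.374, -0.001]
force: [-4.4, -3.1, 8.2]
width: 25.7
grip_force: 30.0
```

```bash
python3 - <<'E'
from h import *
o=bot.observe(); print(o["tool_pos"].round(1),o["force"].round(1),o["ft_torque"].round(2))
out=[]
for n in("side","top"):
    s=bot.snapshot(n); np.savez(n+"3.npz",**s)
    c=towpx(s,[475,215,40]).astype(int)
    v0,u0=c[1]-45,c[0]-50; im=s["frame"][v0:v0+100,u0:u0+100]; out.append(cv2.resize(cv2.convertScaleAbs(im,alpha=1.8),(400,400),interpolation=cv2.INTER_CUBIC)); print(u0,v0)
cv2.imwrite("pics/pr2.png",np.hstack(out))
E
```

```text
[476.  210.  201.9] [-4.4 -3.1  8.2] [0.   1.14 0.03]
181 166
168 259
```

View pics/pr2.png

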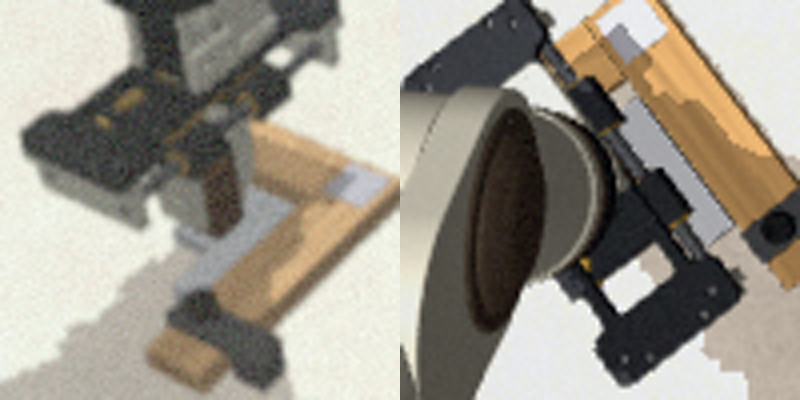

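The side crop shows the square's leg lying on the bench beside bar_a, its heel close to bar_b. In the top crop the leg's tip is at about (252,315) and (242,320) px. I work out where the square actually is.

```bash
python3 - <<'E'
from h import *
from scipy.spatial.transform import Rotation as R
o=bot.observe(); a=R.from_rotvec(o["orientation"]).as_matrix(); print(a.round(3)); print(np.degrees(np.arctan2(a[1,0],a[0,0])))
C=np.array([486.3,215.3]); t=np.radians(-51.8); M=np.array([[np.cos(t),np.sin(t)],[-np.sin(t),np.cos(t)]])
print("tcp in strainer",M@(o["tool_pos"][:2]-C))
s=dict(np.load("top3.npz")); print("top tips",(M@(rayplane(s,[[251.7,315.2],[241.7,320.2]],16)-C).T).T.round(1))
# overlays: square model at tcp, strainer model; both views
out=[]
for n in("side","top"):
    s=dict(np.load(n+"3.npz")); c=towpx(s,[475,215,40]).astype(int); v0,u0=c[1]-45,c[0]-50
    im=cv2.resize(cv2.convertScaleAbs(s["frame"][v0:v0+100,u0:u0+100],alpha=1.8),(400,400),interpolation=cv2.INTER_CUBIC)
    q=M@(o["tool_pos"][:2]-C)
    def dr(L,z,off,col):
        W=(np.array(L,float)+off)@M+C; P=np.array([towpx(s,[*w,z]) for w in W]); cv2.polylines(im,[np.round((P-[u0,v0]+.5)*4).astype(int)],True,col,1)
    dr([[34,34],[34,-116],[74,-116],[74,74],[-116,74],[-116,34]],18,0,(0,0,255))
    dr([[34,34],[34,-56],[14,-56],[14,14],[-56,14],[-56,34]],16,q,(255,0,0))
    dr([[13,13],[-13,13],[-13,-13],[13,-13]],44,q,(0,200,0)); out.append(im)
cv2.imwrite("pics/ov.png",np.hstack(out))
E
```

```text
[[ 0.617 -0.787 -0.002]
 [-0.787 -0.617 -0.001]
 [ 0.     0.002 -1.   ]]
-51.88845266388434
tcp in strainer [ -2.19005866 -11.30707967]
top tips [[ 31.5 -70. ]
 [  7.4 -65.1]]
```

View pics/ov.png

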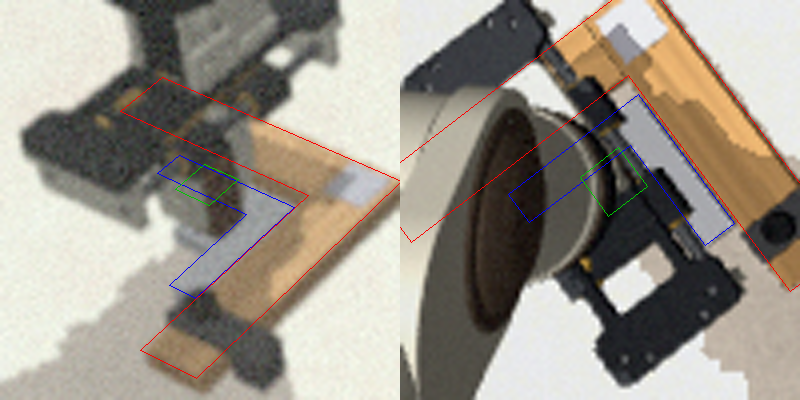

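The overlay fits. The square is still about 11 mm from bar_b, and the 22 N sideways against 32 N vertical is bench friction jamming it. I raise it by about 1 mm and slide again.

{"fn": "apply_moves", "kwargs": {"moves": [[-0.002,0,-0.001,0],[-0.002,0,-0.002,0],[-0.002,0,-0.0025,0],[-0.002,0,-0.0025,0]]}}

```text
time_s: 18.7
tool_pos: [475.3, 213.0, 204.1]
orientation: [2.825, -1.373, 0.001]
force: [-0.3, 0.1, -2.2]
width: 25.7
grip_force: 30.0
```

{"fn": "apply_moves", "kwargs": {"moves": [[0,-0.001,0,0],[0,-0.003,0,0],[0,-0.004,0,0],[0,-0.004,0,0]]}}

```text
time_s: 19.1
tool_pos: [478.6, 215.7, 204.2]
orientation: [-2.826, 1.373, -0.0]
force: [-0.3, -0.7, -2.1]
width: 25.4
grip_force: 30.0
```

{"fn": "apply_moves", "kwargs": {"moves": [[0,-0.002,0,0],[0,-0.003,0,0],[0,-0.004,0,0],[0,-0.004,0,0]]}}

```text
time_s: 19.5
tool_pos: [481.7, 218.1, 204.3]
orientation: [-2.826, 1.373, -0.0]
force: [-0.1, 0.3, -2.4]
width: 25.6
grip_force: 30.0
```

{"fn": "apply_moves", "kwargs": {"moves": [[0,-0.001,0.0005,0],[0,-0.002,0.001,0],[0,-0.002,0.001,0]]}}

```text
time_s: 19.8
tool_pos: [483.2, 219.4, 203.2]
orientation: [-2.826, 1.373, -0.0]
force: [-0.4, -1.1, -3.8]
width: 25.7
grip_force: 30.0
```

{"fn": "apply_moves", "kwargs": {"moves": [[0,-0.001,0,0],[0,-0.0015,0,0],[0,-0.0015,0,0]]}}

```text
time_s: 20.1
tool_pos: [484.0, 219.8, 203.1]
orientation: [2.825, -1.372, -0.001]
force: [-1.5, -1.1, -2.3]
width: 26.0
grip_force: 30.0
```

{"fn": "apply_moves", "kwargs": {"moves": [[0.001,0,0,0],[0.0025,0,0,0],[0.0035,0,0,0],[0.0035,0,0,0]]}}

```text
time_s: 20.5
tool_pos: [486.1, 217.2, 203.0]
orientation: [2.825, -1.373, -0.001]
force: [-2.6, -1.5, -3.7]
width: 26.1
grip_force: 30.0
```

{"fn": "apply_moves", "kwargs": {"moves": [[0.001,0,0,0],[0.0015,0,0,0],[0.0015,0,0,0]]}}

```text
time_s: 20.8
tool_pos: [486.6, 216.6, 203.0]
orientation: [2.826, -1.372, -0.003]
force: [-5.9, 0.8, -1.9]
width: 25.5
grip_force: 30.0
```

{"fn": "apply_moves", "kwargs": {"moves": [[0.0005,-0.0005,0.0003,0],[0.001,-0.001,0.0006,0],[0.0015,-0.001,0.0006,0],[0.0015,-0.001,0.0006,0]]}}

```text
time_s: 21.2
tool_pos: [487.3, 216.4, 202.5]
orientation: [2.825, -1.371, -0.008]
force: [-9.9, 1.0, 4.7]
width: 25.7
grip_force: 30.0
```

```bash
python3 - <<'E'
from h import *
from scipy.spatial.transform import Rotation as R
o=bot.observe(); a=R.from_rotvec(o["orientation"]).as_matrix(); print(np.degrees(np.arctan2(a[1,0],a[0,0])),a[:,2].round(4))
C=np.array([486.3,215.3]); t=np.radians(-51.8); M=np.array([[np.cos(t),np.sin(t)],[-np.sin(t),np.cos(t)]])
print(M@(o["tool_pos"][:2]-C),o["tool_pos"][2],"F",M@o["force"][:2],o["force"][2],"torque",o["ft_torque"].round(2),np.abs(o["qvel"]).max())
out=[]
for n in("side","top"):
    s=bot.snapshot(n); c=towpx(s,[485,215,20]).astype(int); v0,u0=c[1]-45,c[0]-50
    out.append(cv2.resize(cv2.convertScaleAbs(s["frame"][v0:v0+100,u0:u0+100],alpha=1.8),(400,400),interpolation=cv2.INTER_CUBIC)); np.savez(n+"4.npz",**s)
cv2.imwrite("pics/end.png",np.hstack(out))
f=s["frame"].astype(int);X,Y,Z=np.moveaxis(cloud(s),-1,0)
m=(abs(X-415)<140)&(abs(Y+390)<120)&(f[...,2]-f[...,0]>25)&(Z>95)&(Z<125); print("handle",rect(s,big(m),110))
m=(abs(X-415)<140)&(abs(Y+390)<125)&(Z>71)&(Z<125); print("cover",rect(s,big(m),76))
E
```

```text
-51.77216101267778 [-0.0052  0.0013 -1.    ]
[-0.25655322  1.46568108] 202.54331918334967 F [-6.91297913 -7.14720985] 4.729823317198654 torque [0.3  2.24 0.05] 0.0029352197379996685
handle (array([ 415.2, -385. ]), array([24.9, 61.1]), 53.4, array([ 415. , -385.4]))
cover (array([ 414.2, -387.6]), array([139.2, 138.2]), 53.2, array([ 413.6, -387.7]))
```

View pics/end.png

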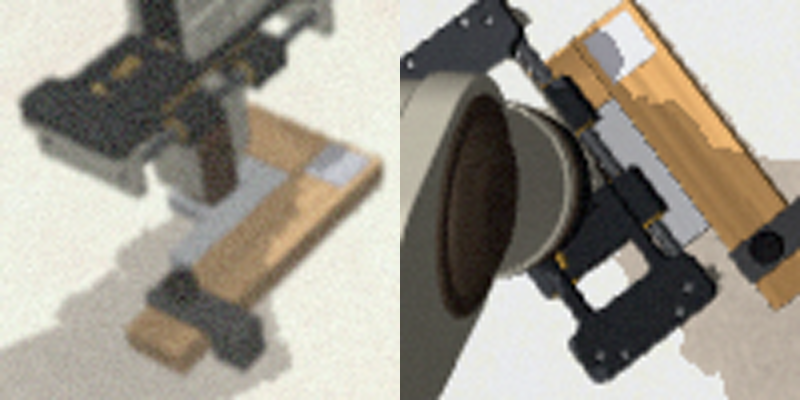

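The square appears seated against both bars, with no visible gap in the side view. I push harder to confirm it is contact rather than friction.

{"fn": "apply_moves", "kwargs": {"moves": [[0.0005,-0.0005,-0.0004,0],[0.001,-0.001,-0.0006,0],[0.002,-0.0015,-0.0006,0],[0.002,-0.0015,-0.0006,0],[0.002,-0.0015,-0.0006,0]]}}

```text
time_s: 21.8
tool_pos: [488.1, 216.3, 202.5]
orientation: [2.825, -1.369, -0.014]
force: [-14.0, 2.3, 4.4]
width: 26.0
grip_force: 30.0
```

```bash
cat > st.py <<'E'
from h import *
from scipy.spatial.transform import Rotation as R
o=bot.observe(); a=R.from_rotvec(o["orientation"]).as_matrix(); print(np.degrees(np.arctan2(a[1,0],a[0,0])),a[:,2].round(4))
C=np.array([486.3,215.3]); t=np.radians(-51.8); M=np.array([[np.cos(t),np.sin(t)],[-np.sin(t),np.cos(t)]])
print(M@(o["tool_pos"][:2]-C),o["tool_pos"][2],"F",M@o["force"][:2],o["force"][2],"torque",M@o["ft_torque"][:2],o["ft_torque"][2])
E
python3 st.py
```

```text
-51.732411833104315 [-0.0094  0.0017 -1.    ]
[0.34726475 2.05427952] 202.53661562351314 F [-10.47865752  -9.5764607 ] 4.438467153466709 torque [-2.06048718  2.39319514] 0.06486447845749718
```

{"fn": "apply_moves", "kwargs": {"moves": [[0.0005,0,-0.0004,0],[0.001,0,-0.0008,0],[0.001,0,-0.0008,0],[0.001,0,-0.0008,0]]}}

```text
time_s: 22.2
tool_pos: [488.3, 216.2, 202.6]
orientation: [2.825, -1.369, -0.016]
force: [-11.8, 4.6, -1.9]
width: 25.9
grip_force: 30.0
```

```bash
python3 st.py
```

```text
-51.701142203908645 [-0.0101  0.0019 -0.9999]
[0.49091529 2.13301273] 202.60553368729134 F [-10.97517644  -6.43760533] -1.899938559152698 torque [-1.53501838  2.63060129] 0.010315434942187625
```

{"fn": "apply_moves", "kwargs": {"moves": [[0,-0.0005,0,0],[0,-0.001,0,0],[0,-0.001,0,0],[0,-0.001,0,0],[0,-0.001,0,0]]}}

```text
time_s: 22.7
tool_pos: [488.6, 216.3, 202.6]
orientation: [2.823, -1.368, -0.017]
force: [-14.5, 2.0, 0.9]
width: 25.6
grip_force: 30.0
```

```bash
python3 st.py; python3 -c "
from workcell import bot
print(bot.job_done())"
```

```text
-51.71932633842729 [-0.0117  0.0013 -0.9999]
[0.61834569 2.41806951] 202.60617459502765 F [-10.57580941 -10.18747773] 0.9399956761954068 torque [-2.02546038  2.72616039] -0.002979857057240332
the job is handed in; nothing more can be done
None
```

I handed the job in at about 23 s, with the cover upright on the bench clear of the tray and the square gripped and pressing both bars with about 10 N each; no verdict came back, so the seating rests on those force readings and the last camera check.

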